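# Put the balance calibration weights back in their case

### The arm

A 6-joint arm with a two-finger parallel gripper is mounted at the origin on a cart in front of the work surface, level with it; the furniture and walls round the work are solid. World frame = base frame: x ahead of the robot, y to its left, z up, the work surface at z = 0. Lengths are in m, angles in rad, forces in N, time in s.
With the tool pointing down it reaches from about 0.375 to 0.825 m from the base axis. Payload 5.5 kg.
Tool frame: the origin (TCP) lies midway between the tips of the shut fingers; the grasp point (between the pads) lies 19 mm behind it (env.tcp_to_grasp is the distance from the TCP to the grasp point, in m); z points along the fingers, y is the direction in which the jaws open and shut (so a half turn about z gives the same grasp; the last joint's range is limited). The gripper opens to 85 mm and grips with 20 to 120 N. Pads are 22 mm wide; open, the fingers measure 114 mm over their backs; the gripper's body (76 mm by 85 mm) begins 54 mm behind the grasp point. The pads swing forward as they close: fully open they stand 13 mm farther back than shut.
Start: joints at [-1.138, 0.314, -0.047, 1.21, 0, 1.571], TCP at [0.252, -0.545, 0.231] pointing down, gripper open.
Joint ranges: [-2.67, 2.67], [-0.69, 1.73], [-1.03, 1.25], [-2.08, 2.16], [-1.42, 1.45], [-3.14, 3.14]. Speed limits (rad/s): [2.39, 2.39, 3.01, 3.14, 3.14, 3.14].

### API

Orientations are given as a rotation vector (axis times angle).
In Python, from bench import env, solver, viewer, job, monitor gives the robot as it stands. The module is installed in compiled form; this text tells all that it offers. Calls block until the motion is done:
- env.goto(position, orientation): joint-space move of the TCP to a pose.
- env.move_straight(position, frame=None, vel=0.15, guard=None): straight line of the TCP; frame=None keeps the orientation; vel is the mean speed in m/s. With guard (N) it stops when the force on the tool has changed by that much, and returns True; else False.
- env.goto_joints(angles): joint-space move.
- env.set_gripper(opening, newtons=None): finger opening in m; newtons is the grip in N (None keeps the last); returns when the fingers have stopped.
- env.wait(seconds).
- solver.solve_ik(position, orientation): joint angles nearest the present ones, or None.
- viewer.read_camera(name): name is "scene" or "side" or "wrist"; returns a dict with "color" (420x560x3 uint8, red, green, blue), "z_map" (420x560 float32, m along the optical axis (not along the pixel's ray), 0 where there is no reading), "K" (3x3 intrinsics, pixels), "extrinsics" (4x4, takes a point from world to camera coordinates). Camera axes: x right, y down, z forward; pixel columns grow to the right and rows downward; lengths in m; the calibration is good to about 2 mm. A picture is of the moment at which its call begins.
A pose or a line that the arm cannot do raises env.IKError and nothing moves.
- job.sign_off(): hands the job in, once; it reports no verdict.
Readings, each from a call of its own:
- monitor.read_time(): time.
- monitor.read_joints(): joint angles.
- monitor.read_qd(): joint speeds.
- monitor.read_joint_torque(): joint torques, N m.
- monitor.read_tool_pos(): TCP position.
- monitor.read_tcp_rot(): TCP orientation.
- monitor.read_wrist_force(): force on the tool from outside, world axes, zero at the start.
- monitor.read_torque(): the same for the moment, N m.
- monitor.read_width(): finger opening in m.
Only numpy, scipy, OpenCV 4.12 (cv2) and the standard library are available. Lean on these libraries where they do the work, as an engineer would, in place of code of your own. Each camera call takes 0.05 s, during which the arm holds its last target. There are 200 camera calls.

### The job

The balance check is done: set the four calibration weights (steel, with a round knob on top) back in their case without dropping them, each upright in the well of its size, the biggest in the biggest and so on down; the biggest stands on the balance, so lift it off without dragging the loose pan along. When all four are in, put the clear cover on the case so that it sits flat on the ledge. Leave the hooked weight and the plain steel cylinder, which belong to other kits, standing where they are.

Things in the scene. Friction and masses are not known exactly. Their poses are not given: they have to be found in the camera images.
- w500_mid (a point): biggest calibration weight: upright cylinder 38 mm across, 67 mm high in all, straight sided up to 49 mm, then a narrow neck and a round knob 24 mm across on the top 10 mm; 500 g. At the start it stands on the pan of the balance. Origin at its centre, half-way up, z up its axis. Plain stainless steel like the other weights.
- w200_mid (a point): second calibration weight, same shape: 29 mm across, 51 mm high, straight sided up to 37 mm, knob 18 mm across on the top 8 mm; 200 g. Stands on the bench. Origin at its centre, half-way up, z up its axis. Plain stainless steel like the other weights.
- w100_mid (a point): third calibration weight, same shape: 22 mm across, 41 mm high, straight sided up to 29 mm, knob 15 mm across on the top 7 mm; 100 g. Stands on the bench. Origin at its centre, half-way up, z up its axis. Plain stainless steel like the other weights.
- w50_mid (a point): smallest calibration weight, same shape: 17 mm across, 32 mm high, straight sided up to 22.5 mm, knob 12.5 mm across on the top 5 mm; 50 g. Stands on the bench. Origin at its centre, half-way up, z up its axis. Plain stainless steel like the other weights.
- case: open weight case, fixed: grey plate 100 (x) by 226 (y) by 8 mm, on it a black insert 64 by 190 mm, its top 20 mm above the bench; the bare 18 mm all round is the cover's ledge. Four round wells in the insert, floors 8 mm above the bench, at x = 0, y = +61, +9.5, -34, -71.5 mm, 50, 41, 34, 29 mm wide (6 mm play round each weight). A weight can be held only above the insert. Origin: centre of underside, z up.
- cover_grip (a point): clear cover: box open below, 84 (x) by 210 (y) by 80 mm high outside, 3 mm walls, 300 g, black bar handle on top, 14 mm thick (x), 56 long (y), 26 high. Stands empty on the bench, open side down. Goes over the insert with 7 mm play all round, long side along the case's (either way round), onto the ledge. Origin: handle centre, 93 mm above the lower edge; z up.
- pan: loose pan of the balance: steel disc 124 mm across, 5 mm thick, lying on the balance's flat black carrier; held there by its own weight only. Origin: centre of its underside, z up; its top lies 65 mm above the bench.
- balance: white top-pan balance, fixed, 195 mm (x) by 165 mm (y), case 52 mm high, screen and keys at its front (-x), pan behind them, centred at x = +25 mm. Origin: centre of its underside, z up.
- hook_weight_mid (a point): look-alike that stays: steel cylinder 29 mm across and 34 mm high with an open wire hook on top instead of a knob, 62 mm high in all. Stands on the bench. Origin 30 mm above its underside, z up.
- plain_cyl_mid (a point): look-alike that stays: plain steel cylinder 22 mm across, 44 mm high, flat top without a knob. Stands on the bench. Origin at its centre, half-way up, z up.

How it is judged:
By the outcome, as a careful person would: the job done as asked, in the order asked, and still so for the second after the job is handed in, with the robot touching nothing.
It also fails if it takes over 131 s, if anything falls off the work surface, if the arm or the gripper's body presses on something with over 40 N, if the wrist force passes 120 N, or if a joint passes its speed limit or range.

## Working session

There is one attempt and no reset: what is moved stays moved. The work goes in short steps, each a Python script; the robot and the scene stay as the last script left them, time stands still between calls to the robot, and variables do not carry over. Pictures are saved under pics/ and viewed, about 12 in all and at most 16, crops included, and the job is handed in when it is done.

```bash
mkdir -p pics; cat > h.py <<'E'
import numpy as np, cv2
from bench import env, solver, viewer, job, monitor
def snap(n):
    r=viewer.read_camera(n); return r
def save(r,f,crop=None,s=1):
    im=r["color"][...,::-1]
    if crop: a,b,c,d=crop; im=im[b:d,a:c]
    cv2.imwrite("pics/"+f,cv2.resize(im,None,fx=s,fy=s,interpolation=cv2.INTER_CUBIC))
def cloud(r):
    z=r["z_map"]; K=r["K"]; v,u=np.indices(z.shape)
    p=np.stack([(u-K[0,2])/K[0,0]*z,(v-K[1,2])/K[1,1]*z,z],-1)
    E=r["extrinsics"]; return (p-E[:3,3])@E[:3,:3]
def ray(r,u,v,h):
    K=r["K"];E=r["extrinsics"];R=E[:3,:3];c=-R.T@E[:3,3]
    d=R.T@np.array([(u-K[0,2])/K[0,0],(v-K[1,2])/K[1,1],1]); return c+d*(h-c[2])/d[2]
def pix(r,P):
    E=r["extrinsics"];q=E[:3,:3]@np.array(P)+E[:3,3];q=r["K"]@q;return q[:2]/q[2]
E
python3 - <<'E'
from h import *
for n in("scene","side","wrist"):
    r=snap(n); save(r,n+"0.png",s=1.4); np.savez("/tmp/"+n,**r)
    E=r["extrinsics"];print(n,-E[:3,:3].T@E[:3,3],E[2,:3],r["K"][0,0],(r["z_map"]>0).mean())
print(monitor.read_time(),monitor.read_tcp_rot(),env.tcp_to_grasp)
E
```

```text
scene [-0.26123952  0.18682518  0.78089688] [ 0.74000476 -0.18128097 -0.64771148] 422.69250780329696 0.9958248299319727
side [ 1.03567639 -0.66250815  0.49925912] [-0.55156323  0.72062484 -0.42009267] 395.84838315593123 0.9959353741496598
wrist [ 0.31356092 -0.51703936  0.37357219] [-0.24006074 -0.10872987 -0.9646495 ] 321.27778408637505 0.9960289115646258
0.15 [-3.06711485e+00 -6.74216938e-01  4.57381451e-04] 0.0187
```

View pics/scene0.png

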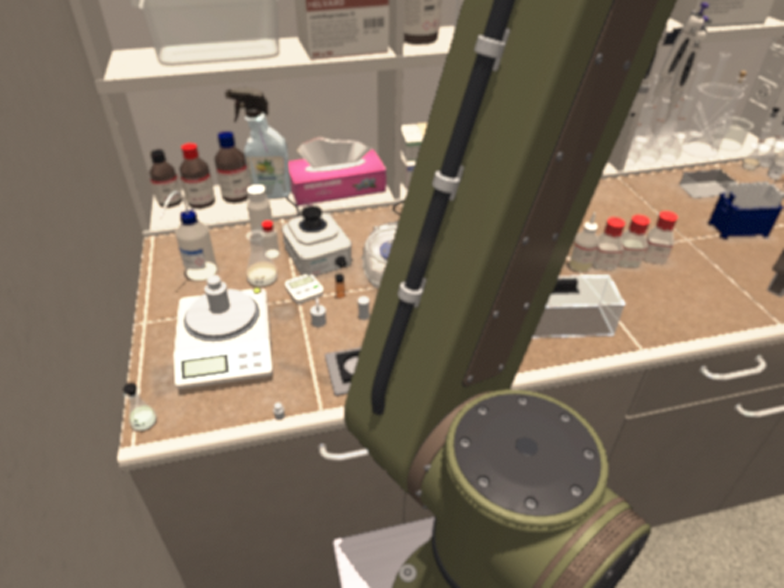

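View pics/side0.png

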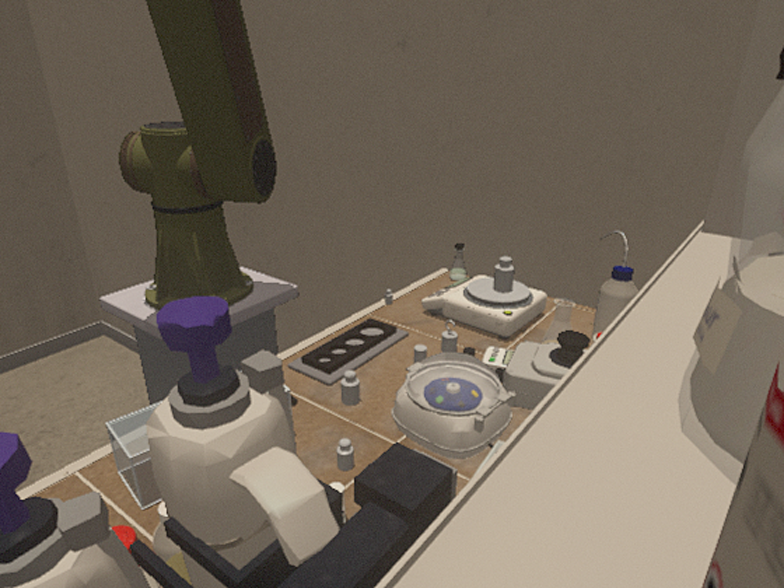

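Scene: the balance with the 500 weight is at (215,290), the hook at (318,315), the plain cylinder at (363,307), the 50 at (278,410), the case at (345,370) and the cover at (575,305). The arm hides the middle. Side: knobbed weights at (350,388), (345,455) and (389,297), and the case at (350,350).

```bash
python3 - <<'E'
from h import *
S=dict(np.load("/tmp/scene.npz"));D=dict(np.load("/tmp/side.npz"))
def q(r,n,u,v):
    c=cloud(r); u=int(u/1.4);v=int(v/1.4); print(n,np.round(np.median(c[v-1:v+2,u-1:u+2].reshape(-1,3),0),3))
for n,u,v in [("500",505,280),("A",350,392),("B",345,460),("50",389,299),("hook",449,343),("plain",420,356),("case c1",407,326),("c2",330,377),("c3",292,364),("c4",368,322),("cover",130,440),("handle",265,370),("bench",320,420),("bowl",450,390),("blackbox",400,480)]: q(D,n,u,v)
print()
for n,u,v in [("500",216,298),("pan",235,318),("50",278,410),("hook",318,318),("plain",363,308),("case",332,370),("handle",566,286),("cov",620,300),("bench",250,420),("bal",183,360)]: q(S,n,u,v)
# high wrist view candidates
rv=np.array([np.pi,0,0])
for x,y,z in [(.5,0.05,.4),(.5,.1,.45),(.45,.1,.4),(.5,-.1,.4),(.5,-.3,.35)]:
    print(x,y,z,solver.solve_ik([x,y,z],rv))
E
```

```text
500 [0.61  0.268 0.092]
A [ 0.56  -0.133  0.026]
B [ 0.651 -0.248  0.021]
50 [0.38  0.198 0.014]
hook [0.594 0.096 0.022]
plain [0.591 0.011 0.034]
case c1 [0.467 0.144 0.   ]
c2 [ 0.487 -0.101  0.009]
c3 [ 0.407 -0.111  0.009]
c4 [0.423 0.076 0.02 ]
cover [ 0.475 -0.43   0.081]
handle [ 0.935 -0.583  0.423]
bench [ 0.548 -0.189  0.001]
bowl [ 0.73  -0.128  0.096]
blackbox [ 0.958 -0.554  0.378]

500 [0.584 0.287 0.107]
pan [0.567 0.263 0.065]
50 [0.373 0.209 0.028]
hook [0.577 0.112 0.025]
plain [0.576 0.025 0.032]
case [0.456 0.107 0.007]
handle [ 0.477 -0.336  0.097]
cov [ 0.436 -0.424  0.079]
bench [ 0.386  0.257 -0.002]
bal [0.502 0.356 0.046]
0.5 0.05 0.4 [ 0.09966865  0.11463744  0.08368031  1.5398392   0.         -3.041924  ]
0.5 0.1 0.45 [ 0.19739556  0.14947281  0.2381145   1.65943801  0.         -2.94419709]
0.45 0.1 0.4 [ 0.21866895  0.03396208 -0.00404207  1.53279218  0.         -2.92292371]
0.5 -0.1 0.4 [-0.19739556  0.12920236  0.10033152  1.54192548  0.          2.94419709]
0.5 -0.3 0.35 [-0.5404195   0.26525543  0.15520569  1.46074659  0.          2.60117315]
```

```bash
cat >> h.py <<'E'
from scipy.spatial.transform import Rotation as Ro
def down(yaw): # jaw axis (tool y) along world angle yaw+90deg
    return (Ro.from_euler('z',yaw)*Ro.from_euler('x',np.pi)).as_rotvec()
E
python3 - <<'E'
from h import *
q=solver.solve_ik([.5,-.02,.4],down(np.pi)); print(q)
env.goto([.5,-.02,.4],down(np.pi))
r=snap("wrist"); np.savez("/tmp/w1",**r); save(r,"w1.png",s=1.4)
E=r["extrinsics"];print(-E[:3,:3].T@E[:3,3],E[2,:3],monitor.read_time(),monitor.read_wrist_force())
r=snap("scene"); np.savez("/tmp/scene2",**r)
E
```

```text
[-0.03997869  0.11053143  0.07903108  1.53929598  0.         -0.03997869]
[ 0.43509345 -0.02100889  0.54279266] [ 2.62476590e-01 -3.65646189e-04 -9.64938291e-01] 2.3667 [-0.96056865 -0.74626295 -0.98489913]
```

View pics/w1.png

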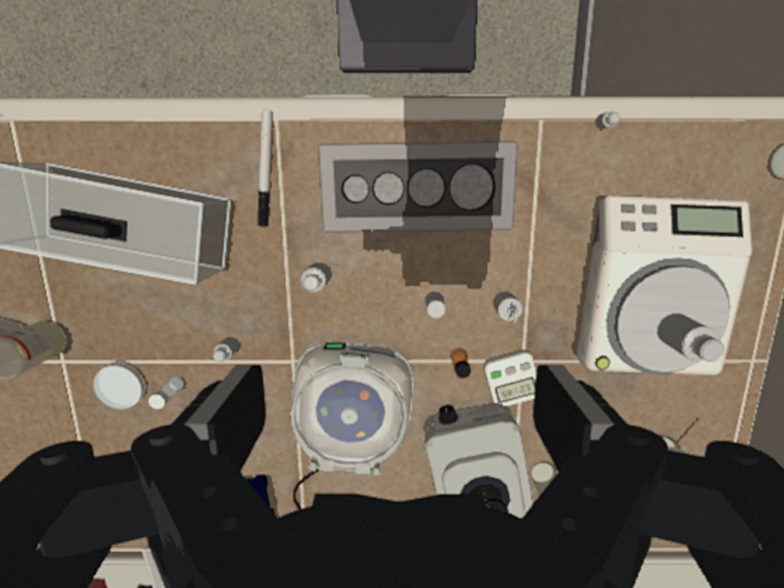

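Wrist view: case at (418,186) with the wells running big to small from right to left, balance with the 500 at right (700,340), A at (313,278), B at (222,350), the 50 at (608,120), plain at (436,306), hook at (510,308), cover handle at (88,226).

```bash
python3 - <<'E'
from h import *
r=dict(np.load("/tmp/w1.npz"));c=cloud(r)
def top(n,u,v,w=18):
    u=int(u/1.4);v=int(v/1.4);p=c[max(v-w,0):v+w,max(u-w,0):u+w].reshape(-1,3); p=p[r["z_map"][max(v-w,0):v+w,max(u-w,0):u+w].ravel()>0]
    h=np.percentile(p[:,2],99.5); t=p[p[:,2]>h-.006]; b=p[p[:,2]>.008] 
    print(n,"h",h.round(4),len(t),"top mid",((t.max(0)+t.min(0))/2).round(4),"ext",np.ptp(t,0).round(3))
top("500",705,345,22);top("A",313,278);top("B",222,350,14);top("50",609,119,10);top("plain",436,303);top("hook",510,308)
g=cv2.cvtColor(r["color"],cv2.COLOR_RGB2HSV)
def rect(n,mask,h):
    cs,_=cv2.findContours(mask.astype(np.uint8),cv2.RETR_EXTERNAL,cv2.CHAIN_APPROX_NONE)
    k=max(cs,key=cv2.contourArea).reshape(-1,2); P=np.array([ray(r,u,v,h)[:2] for u,v in k])
    R=cv2.minAreaRect((P*1000).astype(np.float32)); print(n,R); return R
z=c[...,2];reg=(c[...,0]>.33)&(c[...,0]<.52)&(c[...,1]>-.16)&(c[...,1]<.2)
rect("case z",reg&(z>.004),.008)
ins=reg&(z>.0155); rect("insert z",ins,.02)
rect("plate+3",reg&(z>.003),.008)
dk=(g[...,2]<60)&(c[...,1]<-.25)&(c[...,0]<.5)&(c[...,0]>.35); rect("handle",dk,.106)
hz=(c[...,1]<-.25)&(c[...,0]<.52)&(z>.09); rect("handle z",hz,.106); print(c[hz].mean(0),hz.sum())
cv=(c[...,1]<-.18)&(c[...,0]<.55)&(z>.07)&(c[...,0]>.33); rect("cover",cv,.08); print(np.percentile(c[cv],[5,50,95],axis=0))
# pan
pn=(abs(z-.065)<.004)&(c[...,1]>.15);print("pan",rect("pan",pn,.065),c[pn].mean(0))
bm=(z>.03)&(c[...,1]>.12)&(c[...,0]<.75);rect("bal",bm,.052)
# wells by circles
for v in(187,):
  print([round(float(z[int(v/1.4),int(u/1.4)]),4) for u in (355,389,426,472,372,406)])
E
```

```text
500 h 0.1338 239 top mid [0.6037 0.2855 0.1313] ext [0.023 0.024 0.007]
A h 0.0529 104 top mid [ 0.5543 -0.1211  0.0505] ext [0.016 0.018 0.006]
B h 0.4205 15 top mid [ 0.4904 -0.069   0.4197] ext [0.001 0.002 0.004]
50 h 0.034 62 top mid [0.3791 0.2076 0.0315] ext [0.012 0.013 0.006]
plain h 0.0458 140 top mid [0.5876 0.0212 0.0432] ext [0.021 0.02  0.007]
hook h 0.0617 28 top mid [0.5912 0.1089 0.0599] ext [0.018 0.005 0.007]
case z ((852.8514404296875, -32.748291015625), (1170.4140625, 357.99639892578125), 89.90258026123047)
insert z ((843.4774169921875, -32.48492431640625), (1144.1514892578125, 349.96343994140625), 89.90258026123047)
plate+3 ((852.8514404296875, -32.748291015625), (1170.4140625, 357.99639892578125), 89.90258026123047)
handle ((482.463623046875, -320.73883056640625), (71.44925689697266, 20.4283390045166), 78.32818603515625)
handle z ((484.8390808105469, -326.5076599121094), (63.84157943725586, 16.7559871673584), 78.9138412475586)
[ 0.48509724 -0.32844266  0.10347311] 548
cover ((487.1839294433594, -325.70037841796875), (204.97959899902344, 86.93395233154297), 79.01911163330078)
[[ 0.44307736 -0.41509516  0.07895138]
 [ 0.48467534 -0.32331577  0.08059958]
 [ 0.53006126 -0.23587549  0.10136549]]
pan ((593.7537841796875, 282.9957580566406), (122.03572845458984, 122.84368896484375), 50.888763427734375)
pan ((593.7537841796875, 282.9957580566406), (122.03572845458984, 122.84368896484375), 50.888763427734375) [0.58778235 0.27830119 0.06558975]
bal ((563.8075561523438, 278.80560302734375), (171.0922088623047, 203.15438842773438), 87.48077392578125)
[0.0096, 0.0068, 0.0095, 0.0117, 0.0226, 0.0208]
```

```bash
python3 - <<'E'
from h import *
r=dict(np.load("/tmp/w1.npz"));c=cloud(r);z=c[...,2]
def rect(n,mask,h):
    m=cv2.morphologyEx(mask.astype(np.uint8),cv2.MORPH_OPEN,np.ones((3,3)))
    cs,_=cv2.findContours(m,cv2.RETR_EXTERNAL,cv2.CHAIN_APPROX_NONE)
    k=max(cs,key=cv2.contourArea).reshape(-1,2); P=np.array([ray(r,u,v,h)[:2] for u,v in k])
    R=cv2.minAreaRect((P*1000).astype(np.float32)); print(n,np.round(R[0],1),np.round(R[1],1),R[2],np.round(cv2.boxPoints(R)).tolist())
reg=(c[...,0]>.33)&(c[...,0]<.52)&(c[...,1]>-.16)&(c[...,1]<.2)&(z<.05)
rect("case",reg&(z>.0045),.008); rect("insert",reg&(z>.016),.02)
hz=(c[...,1]<-.25)&(c[...,0]<.52)&(z>.09)&(z<.15);p=c[hz][:,:2];u,s,vt=np.linalg.svd(p-p.mean(0));print("handle",p.mean(0),vt[0],np.degrees(np.arctan2(vt[0,1],vt[0,0])))
m=(abs(c[...,0]-.65)<.05)&(abs(c[...,1]+.24)<.04)&(z<.1)&(z>.012);p=c[m];h=np.percentile(p[:,2],99);t=p[p[:,2]>h-.006];print("B",h,(t.max(0)+t.min(0))/2,np.ptp(t,0))
# well circles on insert-top plane: low z inside insert -> contour centroids
hs=cv2.cvtColor(r["color"],cv2.COLOR_RGB2GRAY); 
E
```

```text
case [ 4.517e+02 -1.000e-01] [ 99.6 225. ] 0.6515092253684998 [[401.0, 112.0], [403.0, -113.0], [503.0, -112.0], [500.0, 113.0]]
insert [4.518e+02 1.000e-01] [ 64.1 190.2] 0.6581351161003113 [[419.0, 95.0], [421.0, -95.0], [485.0, -95.0], [483.0, 95.0]]
handle [ 0.48509724 -0.32844266] [0.20265861 0.97924945] 78.30752918251706
B 0.043025570726822865 [ 0.64698082 -0.23811424  0.0405221 ] [0.0147159  0.01513901 0.00658889]
```

Case centre (0.452, 0), yaw 0.65°. Plate and insert come out at 100x225 and 64x190, and all weight heights match with about +1.8 mm bias. Starting with the 500.

```bash
cat >> h.py <<'E'
C=np.array([.4518,0.]);CY=np.radians(.65)
def incase(x,y): return C+np.array([[np.cos(CY),-np.sin(CY)],[np.sin(CY),np.cos(CY)]])@[x,y]
W={"500":((.6037,.2855),.065,.038,.021,.061),"200":((.5543,-.1211),0,.029,.016,.0095),
   "100":((.6470,-.2381),0,.022,.015,-.034),"50":((.3791,.2076),0,.017,.0145,-.0715)}
YAW=np.pi/2+CY
def pick(n,N=50,zs=.17):
    p,z0,d,g,_=W[n]; env.set_gripper(d+.022)
    env.goto([*p,zs],down(YAW)); 
    hit=env.move_straight([*p,z0+g],vel=.1,guard=15); print("descend hit",hit,monitor.read_tool_pos())
    if hit: raise SystemExit
    env.set_gripper(0,N); print("width",monitor.read_width())
    f0=monitor.read_wrist_force()[2]
    env.move_straight([*p,z0+g+.015],vel=.04); env.move_straight([*p,max(zs,z0+.12)],vel=.15)
    env.wait(.2);print("lifted",monitor.read_width(),monitor.read_wrist_force().round(2),monitor.read_time())
def place(n,off=(0,0)):
    _,_,d,g,y=W[n]; t=incase(0,y)+off
    env.goto([*t,.15],down(YAW)); env.move_straight([*t,.008+g+.012],vel=.12); env.wait(.2)
    hit=env.move_straight([*t,.008+g-.002],vel=.015,guard=4)
    print("set",hit,monitor.read_tool_pos(),monitor.read_wrist_force().round(2))
    env.set_gripper(d+.012)
    env.move_straight([*t,.15],vel=.15); print("t",monitor.read_time())
E
python3 - <<'E'
from h import *
pick("500",60)
r=snap("scene");save(r,"s1.png",(60,120,420,400),2)
r=snap("wrist");save(r,"w2.png")
E
```

```text
descend hit False [0.6042789  0.28572095 0.08675293]
width 0.03606575975887402
lifted 0.03622683896367207 [ 0.55 -0.53 -4.19] 7.325
```

View pics/w2.png

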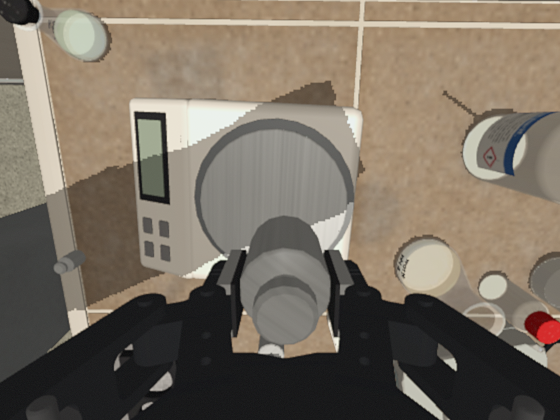

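The 500 is held upright and centred between the pads (285,280), and the pan stayed on the balance. Placing it.

```bash
python3 - <<'E'
from h import *
place("500")
r=snap("wrist");save(r,"w3.png"); c=cloud(r);z=c[...,2]
m=(abs(c[...,0]-.451)<.05)&(abs(c[...,1]-.061)<.05)&(z>.055)&(z<.1);t=c[m];print(np.percentile(t[:,2],99),(t.max(0)+t.min(0))/2,np.ptp(t,0))
E
```

```text
set True [0.45096528 0.06095515 0.03025097] [-0.95 -0.72  5.29]
t 11.6917
0.07673716053669749 [0.45203656 0.06089752 0.06646058] [0.0375434  0.03775441 0.02253578]
```

View pics/w3.png

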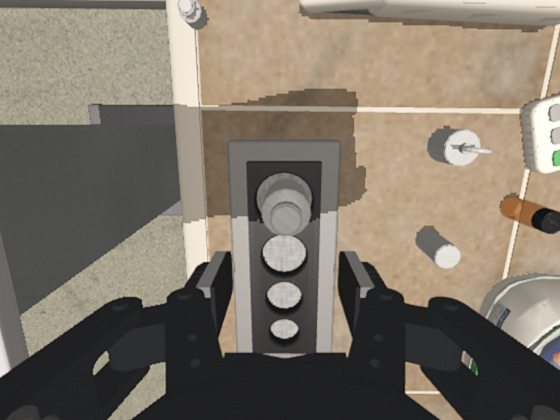

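The 500 stands upright in the largest well (knob at (286,215), top 75 mm after bias). Next, the 200 and the 100.

```bash
python3 - <<'E'
from h import *
pick("200",45); assert monitor.read_width()>.024; place("200")
pick("100",40); print(monitor.read_width())
r=snap("wrist");save(r,"w4.png")
E
```

```text
descend hit False [ 0.55485574 -0.12122835  0.01663099]
width 0.027024924250971954
lifted 0.02689574741695028 [-0.23  1.06 -1.97] 16.6333
set True [0.45148875 0.00951793 0.02457714] [-1.88  0.35  4.79]
t 20.65
descend hit False [ 0.64758418 -0.23832522  0.01579366]
width 0.020172142355138516
lifted 0.019704776071275243 [-0.25  0.33 -0.66] 25.9083
0.019704776071275243
```

View pics/w4.png

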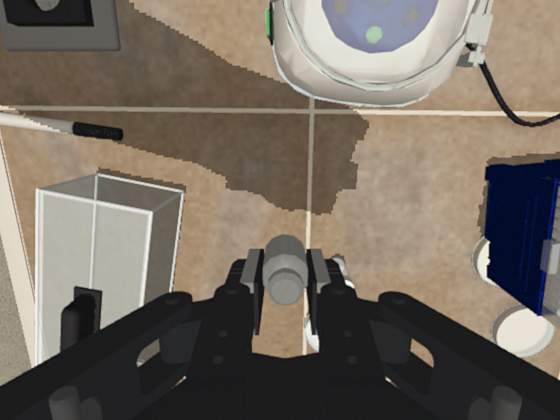

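The 100 is held upright (285,280). Placing it, then checking the case before the 50.

```bash
python3 - <<'E'
from h import *
place("100")
pick("50",35); print(monitor.read_width())
r=snap("wrist");save(r,"w5.png")
E
```

```text
set True [ 0.45204065 -0.03399727  0.02363177] [-0.23  0.3   5.62]
t 30.3667
descend hit False [0.37952251 0.20782664 0.01495427]
width 0.014520962377316888
lifted 0.014296636703255386 [-0.97  0.61 -0.35] 35.4417
0.014296636703255386
```

View pics/w5.png

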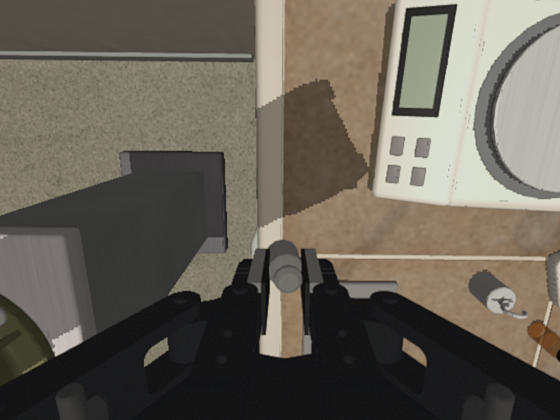

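The 50 is held upright (285,262). Placing it and looking.

```bash
python3 - <<'E'
from h import *
place("50")
p=incase(0,-.02); env.goto([p[0]+.05,p[1]-.02,.28],down(np.pi))
r=snap("wrist");np.savez("/tmp/w6",**r);save(r,"w6.png",s=1.4); c=cloud(r);z=c[...,2]
for n,H in (("500",67),("200",51),("100",41),("50",32)):
    t0=incase(0,W[n][4]); m=(np.hypot(c[...,0]-t0[0],c[...,1]-t0[1])<.02)&(z<.1)&(z>.02); h=np.percentile(c[m][:,2],99); t=c[m&(z>h-.005)]
    print(n,h.round(4),"exp",.008+H/1000,((t.max(0)+t.min(0))/2)[:2]-t0,np.ptp(t,0))
z=c[...,2];hz=(c[...,1]<-.25)&(c[...,0]<.56)&(c[...,0]>.4)&(z>.09)&(z<.15);p=c[hz][:,:2]
print(hz.sum())
if hz.sum()>50:
  v=np.linalg.svd(p-p.mean(0))[2][0];print("handle",p.mean(0),np.degrees(np.arctan2(v[1],v[0])))
E
```

```text
set True [ 0.45244339 -0.0715044   0.02277335] [-0.93 -0.65  6.68]
t 39.95
500 0.0769 exp 0.07500000000000001 [ 0.00138337 -0.00043863] [0.02287158 0.02304439 0.00594347]
200 0.0608 exp 0.059 [0.00138447 0.00022778] [0.01737868 0.01798574 0.00453692]
100 0.0507 exp 0.049 [ 0.00182086 -0.00052395] [0.01465482 0.01367259 0.00524099]
50 0.042 exp 0.04 [ 6.06798417e-06 -2.43519214e-04] [0.01139846 0.01178988 0.00468808]
493
handle [ 0.48778464 -0.31222898] 65.8069416086429
```

View pics/w6.png

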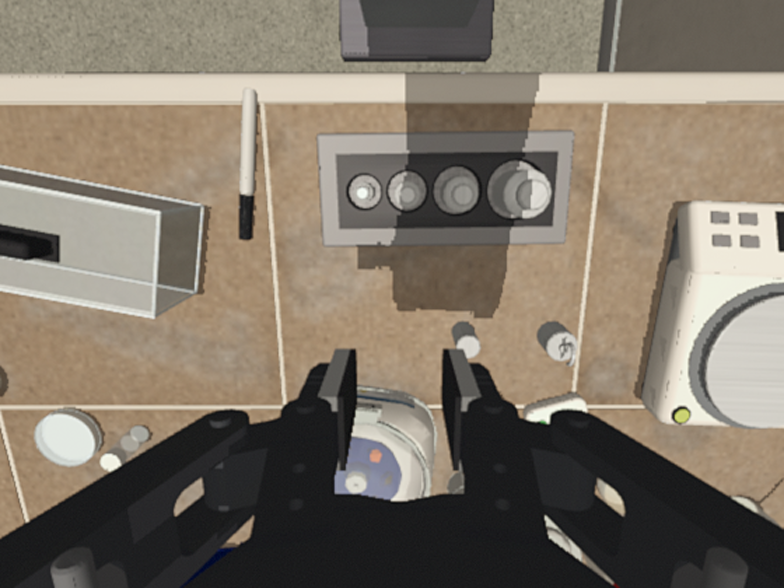

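All four weights are in their wells (366/407/459/525, 190), with tops matching within the 2 mm bias. Now a nearer look at the cover.

```bash
cat >> h.py <<'E'
def handle(c,x0,x1,y0,y1,zl,zh):
    z=c[...,2];m=(c[...,0]>x0)&(c[...,0]<x1)&(c[...,1]>y0)&(c[...,1]<y1)&(z>zl)&(z<zh);p=c[m][:,:2].astype(np.float32)
    R=cv2.minAreaRect(p*1000);v=np.linalg.svd(p-p.mean(0),full_matrices=False)[2][0]; return m.sum(),np.round(R[0],1),np.round(R[1],1),np.degrees(np.arctan2(v[1],v[0]))%180
E
python3 - <<'E'
from h import *
r=dict(np.load("/tmp/w1.npz"));c=cloud(r);print(handle(c,.4,.56,-.42,-.24,.1025,.115))
y=np.radians(78.5);env.set_gripper(.045)
a=np.array([np.cos(y),np.sin(y)]);p=np.array([.485,-.328])-a*.06
env.goto([*p,.28],down(y))
r=snap("wrist");np.savez("/tmp/w7",**r);save(r,"w7.png"); c=cloud(r)
print(handle(c,.4,.56,-.42,-.24,.1025,.115),"top",handle(c,.38,.6,-.5,-.15,.075,.09))
E
```

```text
(np.int64(407), array([ 485.7, -331.8]), array([55.6, 13.8]), np.float32(78.74092))
(np.int64(819), array([ 485. , -332.4]), array([54.9, 13.5]), np.float32(79.045334)) top (np.int64(16691), array([ 485.1, -332.2]), array([212.1,  86.6]), np.float32(78.84373))
```

View pics/w7.png

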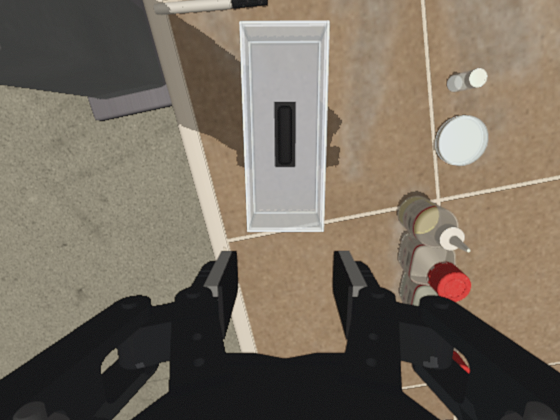

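The view shows the cover with its handle at (285,134). Handle centre is (0.4852, -0.3322) at 78.9°, agreeing with the cover's top outline. Grasping it.

```bash
python3 - <<'E'
from h import *
y=np.radians(78.9);h=[.4852,-.3322]
env.goto([*h,.17],down(y)); print(env.move_straight([*h,.0845],vel=.08,guard=15),monitor.read_tool_pos())
env.set_gripper(0,80);print(monitor.read_width())
env.move_straight([*h,.1],vel=.03);env.move_straight([*h,.21],vel=.1)
print(monitor.read_width(),monitor.read_wrist_force().round(2))
env.goto([*C,.215],down(YAW));env.wait(.4)
print(monitor.read_tool_pos(),monitor.read_wrist_force().round(2),monitor.read_torque().round(2),monitor.read_time())
r=snap("wrist");save(r,"w8.png");np.savez("/tmp/w8",**r);c=cloud(r)
print("top",handle(c,.38,.53,-.13,.13,.19,.225)); t=c[(abs(c[...,0]-.452)<.035)&(abs(c[...,1])<.1)&(c[...,2]>.19)&(c[...,2]<.225)]
A=np.c_[t[:,:2]-C,np.ones(len(t))];print("plane",np.linalg.lstsq(A,t[:,2],rcond=None)[0])
r=snap("side");save(r,"d8.png",(180,130,420,330),3.3);r=snap("scene");np.savez("/tmp/s8",**r);np.savez("/tmp/d8",**snap("side"))
E
```

```text
False [ 0.48564491 -0.33252601  0.08510377]
0.012523514110050416
0.012415715269920758 [ 0.21  0.34 -3.59]
[ 4.51906812e-01 -4.06008041e-04  2.14929460e-01] [ 0.25  0.17 -3.08] [ 0.02  0.01 -0.02] 48.7417
top (np.int64(46817), array([452.9,  24.2]), array([ 87. , 162.7]), np.float32(90.50538))
plane [-0.0057322  -0.00519891  0.2112554 ]
```

View pics/w8.png

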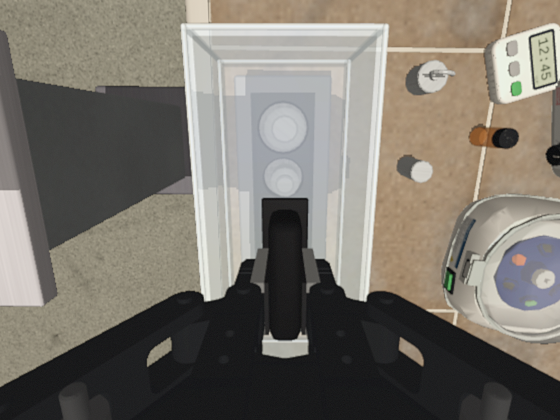

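View pics/d8.png

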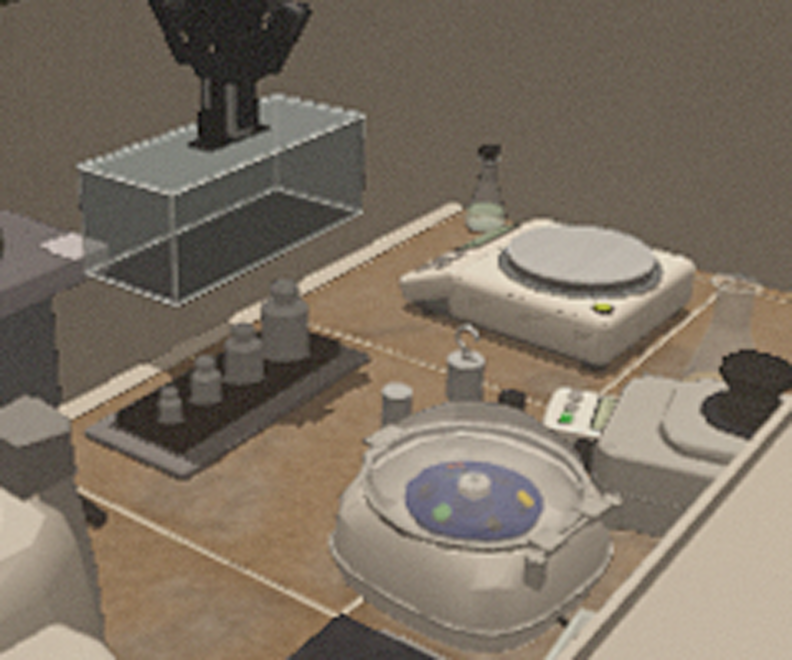

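The cover hangs level and square: centre x 0.453, +y end at 105.5 mm, yaw 90.5°. The side view shows all four weights upright, with the hooked weight and the cylinder in place. Lowering.

```bash
python3 - <<'E'
from h import *
h=env.move_straight([*C,.125],vel=.06,guard=8);print(h,monitor.read_tool_pos())
if not h:
    env.wait(.2);h=env.move_straight([*C,.101],vel=.03,guard=6);print(h)
if not h:
    env.wait(.2);h=env.move_straight([*C,.0905],vel=.012,guard=5)
print(h,monitor.read_tool_pos(),monitor.read_wrist_force().round(2),monitor.read_torque().round(2))
r=snap("side");save(r,"d9.png",(180,130,420,330),3.3)
E
```

```text
False [4.52158768e-01 7.47449469e-06 1.25359724e-01]
False
True [4.51389633e-01 2.32482713e-05 9.27443055e-02] [-1.82 -0.47  5.6 ] [ 0.02 -0.03  0.03]
```

View pics/d9.png

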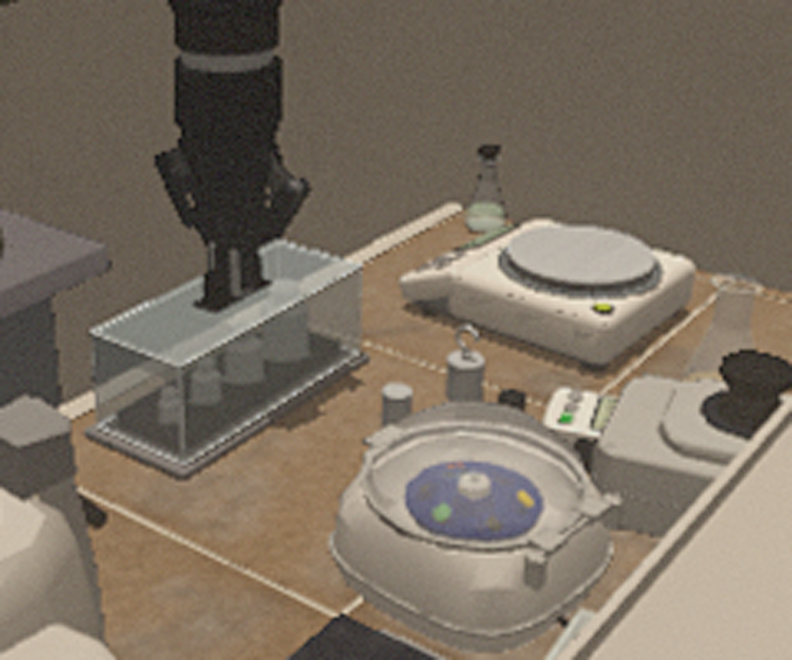

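The cover is down on the ledge at the expected height (92.7 mm, expected about 92.9) and sits flat inside the plate's margin. Releasing and checking.

```bash
python3 - <<'E'
from h import *
env.set_gripper(.04);env.wait(.2);env.move_straight([*C,.2],vel=.08)
env.goto([C[0],C[1]-.05,.33],down(YAW));env.wait(.3)
r=snap("wrist");save(r,"w10.png");c=cloud(r)
print("handle",handle(c,.38,.53,-.1,.1,.108,.125)); z=c[...,2]
t=c[(abs(c[...,0]-.452)<.034)&(c[...,1]>-.09)&(c[...,1]<.1)&(z>.08)&(z<.097)];A=np.c_[t[:,:2]-C,np.ones(len(t))];print("plane",np.linalg.lstsq(A,t[:,2],rcond=None)[0])
print("top",handle(c,.38,.53,-.13,.13,.082,.096),monitor.read_wrist_force().round(2),monitor.read_time())
E
```

```text
handle (np.int64(663), array([451.9,  -0.7]), array([13.4, 55.9]), np.float32(90.59631))
plane [-0.00055336 -0.00039912  0.08874468]
top (np.int64(13151), array([451.8,  -1. ]), array([ 86.5, 211.8]), np.float32(90.629456)) [-0.56  0.31 -0.17] 55.7083
```

View pics/w10.png

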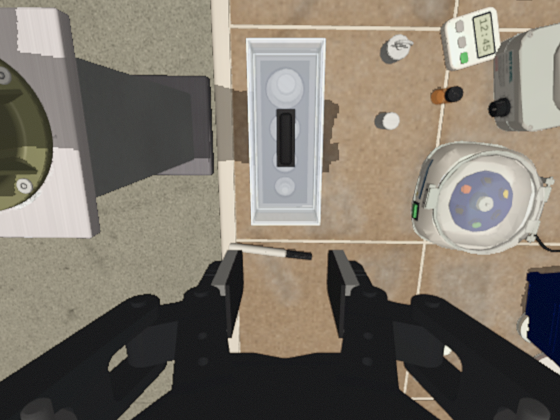

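The cover lies flat and centred on the case (handle at (286,138)). The hooked weight and cylinder are untouched at (398,47) and (390,121).

```bash
python3 -c "
from h import *
job.sign_off()"
```

```text
the job is handed in; nothing more can be done
```

The job is done and handed in at about 56 s of robot time. All four weights stand upright in the wells of their size, and the clear cover is on the case.

- **Weights:** after placing, each knob was within 2 mm of its well centre. The tops read 1.7–2.0 mm above nominal, which matches the camera's height error seen from the start.
- **Balance:** the 500 g weight lifted straight off and the pan stayed on the balance.
- **Cover:** it sits flat, with a tilt under 0.001 rad and its top at 88.7 mm (88 expected). It is within 1 mm of the case centre and aligned with the case.
- **Left in place:** the hooked weight and the plain cylinder still stand in the final views. I judged that by eye and did not measure their positions again.

No check failed or disagreed. Two grips read 2–3 mm narrower than the weight's diameter (100 g and 50 g), but both weights were carried and set down upright.

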